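Clamp the drawer front, then offer up its bar handle

TASK

Wind the vise crank clockwise (seen from the crank end) until the jaw firmly grips the white drawer front, and let go of it. Then pick up the steel bar handle, carry it over the screw box and hold it level about 1 cm above the drawer front, its feet straight over the two drilled holes, never touching the front. Finish still holding it there, ready for its screws; leave the other things in place.

Things in the scene. Friction and masses are not known exactly. Their poses are not given: they have to be found in the camera images.
- vise: Grey machine vise, bolted down. Origin: centre of underside, on the worktop; x = closing direction, from crank end to fixed jaw; z up. Steel bed 52 mm high, 90 wide. Fixed jaw from x = 70 (its face) to 100 mm, 86 high. Nut block x = -135 to -115 mm, 84 high, carries the screw: axis along x at y = 0, 72 mm high. Base plate 130 wide, 18 high, x = -150 to 110 mm.
- jaw: Sliding jaw with its screw, 90 mm wide, 30 thick, top 86 mm high. Axes as the vise's; origin on the vise's origin when fully open, moving along +x with the jaw. Its clamping face is at x = -70 mm of its own frame (full opening 140 mm).
- crank (a joint): Crank angle a, rad. 0: jaw fully open, arm straight up. Grows clockwise seen from the crank end (right-handed about vise +x), closing the jaw 3.183 mm per rad; the crank travels with it. Idle turning takes 2-3 N at the knob; near 12.57 rad the panel is squeezed and it stiffens sharply (within 0.1 rad): 6-10 N at the knob clamps firmly. The screw stays where it is left.
- crank_grip (a point): Centre of the black crank knob, 22 mm diameter, 42 long, axis parallel to vise x; it spins on its pin, so can be pinched across vise y from above and led round without turning the gripper. In the vise frame it is at x = -224.5 + 3.183 a, y = -35 sin a, z = 72 + 35 cos a (mm, a = crank angle in rad). The crank arm begins 24.5 mm from it, towards the vise.
- panel: White laminate drawer front, loose, 100 mm (x) by 220 (y) by 18 thick, 0.35 kg, flat on the vise bed between the jaws, which grip its 100 mm width; its x is about parallel to the vise's. Origin: centre of underside. Clamping pushes it up to 9 mm along vise +x, against the fixed jaw, and squares it.
- holes_mid (a point): Point midway between the two drilled holes on the panel's upper face (18 mm above the panel's origin). The holes are dark, 8 mm wide, 128 mm apart along the panel's y axis, 64 mm either side of this point.
- handle: Steel bar handle, 0.1 to 0.2 kg, standing on its two feet on the worktop. Bar 160 mm long (along y), 12 wide (x), 12 high, from 24 to 36 mm above the foot ends. Two round feet, 12 mm diameter, at y = +64 and -64 mm. Origin: midway between the feet, at their underside. The two ways round are alike.
- screw_box: Grey open plastic box of screws, 160 (x) by 44 (y) by 90 mm high, 0.8 kg, standing between the bar handle and the vise. Origin: centre of its underside. Leave alone.
- cartridge: White standing bottle of sealant, 48 mm in diameter, 170 mm high. Origin: centre of its underside. Leave alone.
- screwdriver: Screwdriver with a red handle, about 200 mm long, lying on the worktop beyond the vise along its x axis. Leave alone.
There are look-alikes about, which are no part of the job. Of the things that look like the handle, the middle-sized one is meant.

How it is judged:
By the outcome, as a careful person would: the job done as asked, in the order asked, and still so for the second after the job is handed in, while the arm keeps its last pose, push and grip.
It also fails if it takes over 72 s, if anything falls off the work surface, if the arm or the gripper's body presses on something with over 40 N, if the wrist force passes 120 N, or if a joint passes its speed limit or range.

ROBOT

A 7-joint arm with a two-finger parallel gripper is mounted at the origin on the work surface. World frame = base frame: x ahead of the robot, y to its left, z up, the work surface at z = 0. Lengths are in m, angles in rad, forces in N, time in s.
With the tool pointing down it reaches from about 0.4 to 0.9 m from the base axis. Payload 5.5 kg.
Tool frame: the origin (TCP) lies between the finger pads; the fingertips stand 25 mm ahead of it and the grasp point (between the pads) lies 6 mm ahead of it (nose_length is the distance from the TCP to the fingertips, in m); z points along the fingers, y is the line along which they close (so a half turn about z gives the same grasp; the last joint's range is limited). The gripper opens to 92 mm and grips with 3 to 60 N. Pads are 19 mm wide; open, the fingers measure 130 mm over their backs; the gripper's body (75 mm by 190 mm) begins 47 mm behind the grasp point.
Start: joints at [1.444, 0.501, -0.427, 1.55, 0.221, 1.138, -0.21], TCP at [0.247, -0.601, 0.252] pointing down, gripper open.
Joint ranges: [-2.88, 2.88], [-0.31, 2.03], [-1.54, 1.56], [0.2, 2.42], [-1.41, 4.55], [0.19, 2.02], [-2.57, 2.57]. Speed limits (rad/s): [2.57, 2.57, 3.14, 3.14, 3.14, 3.14, 3.14].

INTERFACE

Orientations are given as a unit quaternion [x, y, z, w].
In Python, from cell import * gives the robot as it stands.
- The arm moves only by the shell command python3 -m inch 'ROWS' [FORCE]. ROWS is JSON, a list of rows, each a list of 3 entries, a list of its own where there are three numbers: the finger opening in m, from 0 to 0.0918, then the shift along the tool's x, y, z in m, then the turn, a rotation vector about the tool's x, y, z in rad. A call has 1 to 20 rows; each row shifts and turns the commanded pose from where the row before left it, along the tool's axes as they then stand; what a row does not reach is not made up. A row lasts 1/12 s, in which the tool goes at most 41.7 mm and 7.16 degrees, less where a joint would pass 70% of its speed; a pose out of reach is approached as far as the arm can. A call is refused whole if a number of a shift passes 0.0417 or a number of a turn 0.125, either way. A call with a gripper value outside its range is refused whole. The fingers move at their own pace and stop on an object; FORCE is the grip in N (left out, the last holds). Time passes only in rows, so rows that do not move let the fingers close. It gives the time, the measured TCP pose, the force, the opening and the grip force at its end, in the units of the state.
- observe(): the state, without advancing time (a new reading comes with each control period).
- snapshot(name): name is "scene" or "top" or "wrist"; returns the picture (420x560x3 uint8, red, green, blue); there is no depth.
- camera_info(name): a dict with "K" (3x3 intrinsics, pixels), "cam_to_world" (4x4, takes a point from camera to world coordinates). Camera axes: x right, y down, z forward; pixel columns grow to the right and rows downward; lengths in m; the calibration is good to about 2 mm. A picture is of the moment at which its call begins: read the wrist's pose just before it. camera_info takes no time and is no camera call; for the wrist camera it gives the pose at the moment of the call.
- close_job(): hands the job in; it is judged then, once.
The state is a dict: "time_s": time; "joint_positions": joint angles; "qd": joint speeds; "joint_efforts": joint torques, N m; "tool_pos": TCP position; "tool_rot": TCP orientation; "ft_force": force on the tool from outside, world axes, zero at the start; "wrist_torque": the same for the moment, N m; "width": finger opening in m; "finger_force": force on a finger pad.
Only numpy, scipy, OpenCV 4.12 (cv2) and the standard library are available. Lean on these libraries where they do the work, as an engineer would, in place of code of your own. Each camera call takes 0.05 s, during which the arm holds its last target. There are 200 camera calls.

## Working session

There is one attempt and no reset: what is moved stays moved. The work goes in short steps, Python scripts to look and compute and a shell command to move; the robot and the scene stay as the last step left them, time stands still between calls to the robot, and variables do not carry over. Pictures are saved under pics/ and viewed, at most 10 in all, crops included, and the job is handed in when it is done.

```bash
mkdir -p pics; ls; python3 - <<'E'
from cell import *
import cv2
print(observe())
for n in ("scene","top"):
    im=snapshot(n); cv2.imwrite(f"pics/{n}0.png",im[:,:,::-1]); c=camera_info(n); print(n,c)
E
```

```text
pics
{'time_s': 0.0, 'joint_positions': array([ 1.44420823,  0.5018515 , -0.42675513,  1.55150346,  0.22078788,
        1.13832518, -0.21028901]), 'qd': array([-1.47852594e-03,  9.56780835e-04,  8.72818126e-05, -2.15465422e-03,
        1.02433678e-03,  5.64970593e-04,  5.90838947e-04]), 'joint_efforts': array([ 3.21536545e-04, -5.66603422e+01, -5.81606224e+00, -2.79115498e+01,
       -6.85070269e-02,  3.08691000e-02,  2.00428331e-04]), 'tool_pos': array([ 0.24667195, -0.6006272 ,  0.25065061]), 'tool_rot': array([ 9.81063836e-01,  1.93681991e-01, -1.72578774e-04, -1.00263969e-03]), 'ft_force': array([-0.15887   ,  1.02163012, -0.28796405]), 'wrist_torque': array([-0.03370875, -0.07436379,  0.0220824 ]), 'finger_force': 0.0, 'width': 0.09169076587399509}
scene {'K': array([[421.68620652,   0.        , 281.93946867],
       [  0.        , 421.68620652, 211.27758356],
       [  0.        ,   0.        ,   1.        ]]), 'cam_to_world': array([[-0.05330605,  0.63822251, -0.76800423,  1.31919671],
       [ 0.99855695,  0.02904909, -0.04516816,  0.19858808],
       [-0.00651751, -0.7693037 , -0.63885002,  0.75549435],
       [ 0.        ,  0.        ,  0.        ,  1.        ]])}
top {'K': array([[393.46861521,   0.        , 289.08775784],
       [  0.        , 393.46861521, 206.66130639],
       [  0.        ,   0.        ,   1.        ]]), 'cam_to_world': array([[-0.00932212, -0.99073751,  0.13547063,  0.41693771],
       [-0.99988138,  0.01089658,  0.01088524,  0.14420653],
       [-0.01226058, -0.13535309, -0.99072157,  0.99677786],
       [ 0.        ,  0.        ,  0.        ,  1.        ]])}
```

View pics/top0.png

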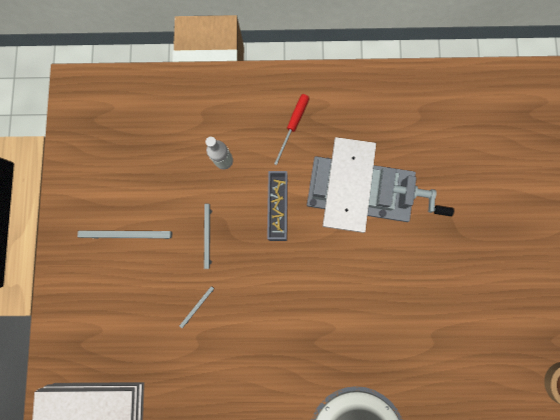

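View pics/scene0.png

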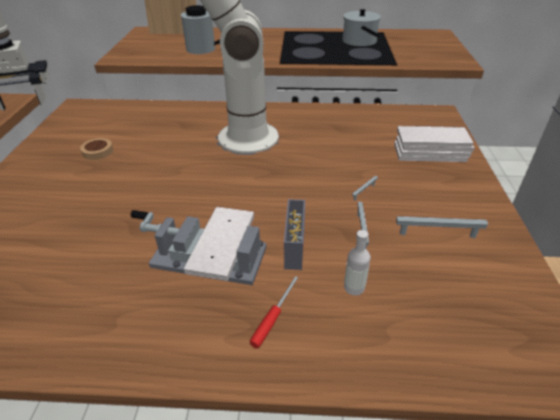

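Candidates for the handle (top view): long bar (124,234), middle bar (207,236), and small bar (197,308). The middle one is meant, about 63 px ≈ 160 mm long. Vise at (362,187), crank knob at (444,211), panel holes at (353,158) and (347,210). Box at (278,206), cartridge at (219,153), screwdriver at (292,128). I'll take close crops next.

```bash
python3 - <<'E'
import cv2,numpy as np
im=cv2.imread("pics/top0.png")
a=cv2.resize(im[130:235,300:460],(800,525),interpolation=cv2.INTER_CUBIC)
cv2.imwrite("pics/c1.png",a)
a=cv2.resize(im[190:340,70:290],(792,540),interpolation=cv2.INTER_CUBIC)
cv2.imwrite("pics/c2.png",a)
E
```

```text
(no output)
```

View pics/c1.png

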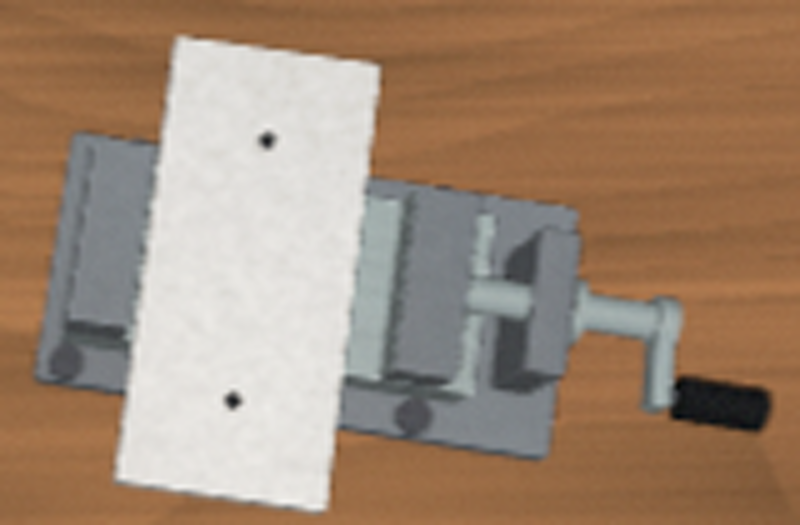

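View pics/c2.png

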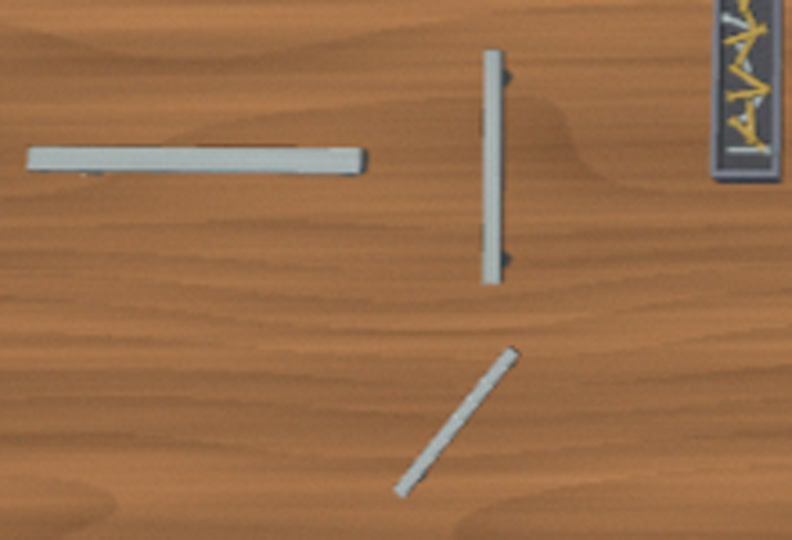

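```bash
cat > h.py <<'E'
import numpy as np
from scipy.optimize import least_squares
from scipy.spatial.transform import Rotation as R
from cell import *
def proj(P,c):
    M=np.linalg.inv(c["cam_to_world"]); q=np.atleast_2d(P)@M[:3,:3].T+M[:3,3]
    q=q@c["K"].T; return q[:,:2]/q[:,2:]
def unproj(uv,z,c):
    d=np.linalg.inv(c["K"])@[uv[0],uv[1],1]; T=c["cam_to_world"]; d=T[:3,:3]@d
    o=T[:3,3]; return o+d*(z-o[2])/d[2]
def w(p,L):  # pose x,y,yaw ; local pts mm
    L=np.atleast_2d(L)/1000; c,s=np.cos(p[2]),np.sin(p[2])
    return np.c_[p[0]+c*L[:,0]-s*L[:,1],p[1]+s*L[:,0]+c*L[:,1],L[:,2]]
E
python3 - <<'E'
from h import *
c=camera_info("top")
o=lambda u:np.array(u)/5+[300,130]
L=[[110,-65,18],[-150,-65,18],[-150,65,18],[110,65,18]]
px=o([[75,132],[578,208],[546,458],[38,380]])
f=lambda p:(proj(w(p,L),c)-px).ravel()
r=least_squares(f,[.5,0,1.6]); v=r.x; print("vise",v,np.degrees(v[2]),f(v).round(2))
kn=lambda a,d:[-224.5+3.183*a+d,-35*np.sin(a),72+35*np.cos(a)]
kpx=o([[672,397],[770,408]])
for a0 in np.arange(0,13,.8):
  g=lambda q:(proj(w(v,[kn(q[0],21),kn(q[0],-21)]),c)-kpx).ravel()
  r=least_squares(g,[a0]); print(round(a0,1),r.x,r.cost, end=' | ')
jp=o([[412,193]]) 
print()
for a in (4,4.5,5,5.5): print(a,((proj(w(v,[[-70+3.183*a,-45,86],[-70+3.183*a,45,86],[-100+3.183*a,-45,86]]),c)-[300,130])*5).round())
# panel: on bed z 52, upper face z 70
pp=[unproj(u,.070,c) for u in o([[267,140],[233,400]])]; print(pp,np.linalg.norm(pp[0]-pp[1]))
d=pp[0]-pp[1]; print("panel mid",(pp[0]+pp[1])/2,"ydir",np.degrees(np.arctan2(d[1],d[0])))
o2=lambda u:np.array(u)/3.6+[70,190]
hp=[unproj(u,.036,c) for u in o2([[492,50],[492,283]])]; d=hp[0]-hp[1];print(hp,np.linalg.norm(d),"handle",(hp[0]+hp[1])/2,np.degrees(np.arctan2(d[1],d[0])))
bx=[unproj(u,.09,c) for u in [(269.5,171.5),(286,171.5),(287.5,240.5),(268,240.5)]]; print(np.array(bx).round(3))
print(unproj((220,165),0.0,c),unproj((211,142),.17,c))
E
```

```text
vise [ 0.59794489 -0.00867204  1.40437782] 80.46492206308913 [-0.57 -0.26  0.47 -0.15  0.92  0.38 -0.84 -0.04]
0.0 [-2.36793101] 28.795579368718208 | 0.8 [-2.3679304] 28.795579366918904 | 1.6 [4.89459975] 0.7666478088557931 | 2.4 [4.89459977] 0.7666478088558605 | 3.2 [4.89459975] 0.7666478088557931 | 4.0 [4.89459975] 0.7666478088558095 | 4.8 [4.89459975] 0.7666478088558184 | 5.6 [4.89459976] 0.7666478088559365 | 6.4 [4.89459972] 0.766647808855834 | 7.2 [4.89459976] 0.7666478088559219 | 8.0 [11.48307207] 63.41418198395313 | 8.8 [11.48306884] 63.41418200411873 | 9.6 [11.48312325] 63.414182072252494 | 10.4 [11.48312859] 63.414182125624855 | 11.2 [11.48312929] 63.414182133226 | 12.0 [11.48312304] 63.41418207033291 | 12.8 [11.48312337] 63.41418207336128 | 
4 [[424. 186.]
 [400. 373.]
 [487. 196.]]
4.5 [[420. 186.]
 [396. 372.]
 [484. 195.]]
5 [[417. 185.]
 [393. 372.]
 [480. 195.]]
5.5 [[414. 185.]
 [390. 371.]
 [477. 194.]]
[array([ 0.66048062, -0.00192684,  0.07      ]), array([0.53417799, 0.01813284, 0.07      ])] 0.12788567265427234
panel mid [0.5973293 0.008103  0.07     ] ydir -9.024473914932937
[array([0.55747702, 0.35856822, 0.036     ]), array([0.39926938, 0.35554627, 0.036     ])] 0.1582365046095999 handle [0.4783732  0.35705725 0.036     ] 1.0942822157251253
[[0.625 0.2   0.09 ]
 [0.625 0.161 0.09 ]
 [0.462 0.159 0.09 ]
 [0.463 0.203 0.09 ]]
[0.66454587 0.33379079 0.        ] [0.67380477 0.32181938 0.17      ]
```

```bash
cat >> h.py <<'E'
def goal(pos,ydeg):
    "shift (tool axes, after turning) and turn for TCP pos with tool down and tool y at ydeg (mod 180)"
    s=observe(); R0=R.from_quat(s["tool_rot"]); best=None
    for k in (0,180):
        t=np.radians(ydeg+k); y=np.array([np.cos(t),np.sin(t),0]); z=np.array([0,0,-1.]); x=np.cross(y,z)
        R1=R.from_matrix(np.c_[x,y,z]); rv=(R0.inv()*R1).as_rotvec()
        if best is None or np.linalg.norm(rv)<np.linalg.norm(best[0]): best=(rv,R1)
    rv,R1=best; d=np.array(pos)-s["tool_pos"]
    print("t",round(s["time_s"],2),"turn",rv.round(4),"shift after turn mm",(R1.inv().apply(d)*1000).round(1),"before",(R0.inv().apply(d)*1000).round(1),"F",s["ft_force"].round(1),"w",round(s["width"],4))
V=np.array([.5979,-.0087,1.4044])
def knob(a,v=V): return w(v,[-224.5+3.183*a,-35*np.sin(a),72+35*np.cos(a)])[0]
E
python3 - <<'E'
from h import *
k=knob(4.89); print(k); goal([k[0],k[1],.25],np.degrees(V[2])+90)
E
```

```text
[ 0.52932059 -0.20904349  0.07818375]
t 0.1 turn [-1.6000e-03 -9.0000e-04 -1.0145e+00] shift after turn mm [433.1 213.8   0.8] before [ 410.2 -254.9    1.3] F [ 0.2 -0.1 -0.6] w 0.0917
```

```bash
python3 -m inch '[[0.09,[0,0,0],[0,0,-0.1127]],[0.09,[0,0,0],[0,0,-0.1127]],[0.09,[0,0,0],[0,0,-0.1127]],[0.09,[0,0,0],[0,0,-0.1127]],[0.09,[0,0,0],[0,0,-0.1127]],[0.09,[0,0,0],[0,0,-0.1127]],[0.09,[0,0,0],[0,0,-0.1127]],[0.09,[0,0,0],[0,0,-0.1127]],[0.09,[0,0,0],[0,0,-0.1127]],[0.09,[0.036,0.0178,0],[0,0,0]],[0.09,[0.036,0.0178,0],[0,0,0]],[0.09,[0.036,0.0178,0],[0,0,0]],[0.09,[0.036,0.0178,0],[0,0,0]],[0.09,[0.036,0.0178,0],[0,0,0]],[0.09,[0.036,0.0178,0],[0,0,0]],[0.09,[0.036,0.0178,0],[0,0,0]],[0.09,[0.036,0.0178,0],[0,0,0]],[0.09,[0.036,0.0178,0],[0,0,0]],[0.09,[0,0,0],[0,0,0]],[0.09,[0,0,0],[0,0,0]]]'
python3 - <<'E'
from h import *
import cv2
k=knob(4.89); goal([k[0],k[1],.25],np.degrees(V[2])+90)
c=camera_info("wrist"); im=snapshot("wrist"); np.save("w1.npy",im); cv2.imwrite("pics/w1.png",cv2.resize(im[:,:,::-1],(800,600)))
print(c["K"][0,0],c["cam_to_world"]); np.savez("w1c.npz",**c); print(proj(knob(4.89),c)/.7)
E
```

```text
time_s: 1.77
tool_pos: [0.4606, -0.3049, 0.2518]
tool_rot: [0.761, 0.648, 0.0, -0.0]
ft_force: [-1.0, -0.8, -0.4]
width: 0.09
finger_force: 0.0
t 1.77 turn [ 0.0004 -0.0009  0.0066] shift after turn mm [105.9  51.9   1.8] before [105.6  52.6   1.9] F [-1.  -0.8 -0.4] w 0.09
364.2943027918526 [[ 9.87287430e-01 -1.51940830e-01 -4.66638429e-02  4.73851893e-01]
 [-1.58944897e-01 -9.43367360e-01 -2.91195027e-01 -2.26428613e-01]
 [ 2.23267745e-04  2.94910170e-01 -9.55524956e-01  3.84527437e-01]
 [ 0.00000000e+00  0.00000000e+00  0.00000000e+00  1.00000000e+00]]
[[486.82217878  84.54211919]]
```

View pics/w1.png

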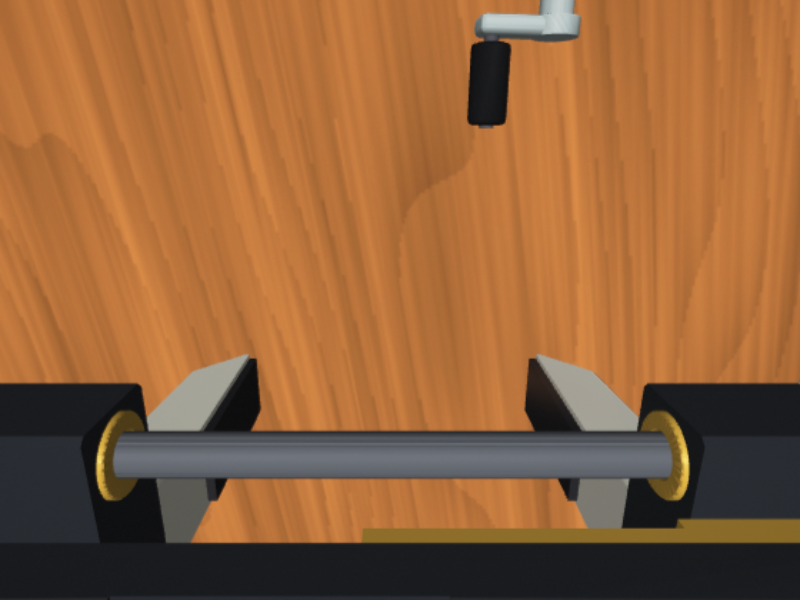

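The knob is at (489,83) in the 800-wide wrist view, with ends at (492,43) and (487,122), close to the prediction of (487,85). I'll refine the crank angle with both views.

```bash
python3 - <<'E'
from h import *
c=camera_info("top"); cw=dict(np.load("w1c.npz"))
o=lambda u:np.array(u)/5+[300,130]
L=[[110,-65,18],[-150,-65,18],[-150,65,18],[110,65,18]]
px=o([[75,132],[578,208],[546,458],[38,380]]); kt=o([[721,403]]); kw=np.array([[489,82.5]])*.7
f=lambda q:np.r_[(proj(w(q,L),c)-px).ravel()*.7,(proj(knob(q[3],q[:3]),c)-kt).ravel(),(proj(knob(q[3],q[:3]),cw)-kw).ravel()]
r=least_squares(f,[*V,4.9]); print(r.x,f(r.x).round(2),np.sqrt(np.diag(np.linalg.inv(r.jac.T@r.jac)))*.4)
g=lambda P:np.r_[(proj(P,c)-kt).ravel(),(proj(P,cw)-kw).ravel()]
q=least_squares(g,knob(4.9)); print(q.x,g(q.x).round(2),knob(r.x[3],r.x[:3]))
E
```

```text
[ 0.59804799 -0.00822437  1.40378098  4.96941117] [-0.51 -0.22  0.21 -0.1   0.5   0.26 -0.72 -0.07  0.21 -0.46 -0.16  0.05] [0.00067853 0.00038507 0.00376377 0.04644895]
[ 0.53011107 -0.20829553  0.08021446] [ 0.06 -0.48 -0.16 -0.  ] [ 0.52997736 -0.20837571  0.08089706]
```

```bash
sed -i 's/^V=.*/V=np.array([.59805,-.00822,1.40378])/' h.py; python3 - <<'E'
from h import *
k=knob(4.96)-.006*np.array([np.cos(V[2]),np.sin(V[2]),0]); goal([k[0],k[1],k[2]+.010],np.degrees(V[2])+90)
E
```

```text
t 1.82 turn [-0.0006 -0.      0.0032] shift after turn mm [103.3  53.4 160.9] before [103.1  53.8 160.9] F [-0.2 -0.5  0.2] w 0.0897
```

```bash
python3 -m inch '[[0.06,[0.0344,0.0179,0],[0,0,0.003]],[0.06,[0.0344,0.0178,0],[0,0,0]],[0.06,[0.0344,0.0178,0],[0,0,0]],[0.06,[0,0,0.032],[0,0,0]],[0.06,[0,0,0.032],[0,0,0]],[0.06,[0,0,0.032],[0,0,0]],[0.06,[0,0,0.032],[0,0,0]],[0.06,[0,0,0.0329],[0,0,0]],[0.06,[0,0,0],[0,0,0]],[0.06,[0,0,0],[0,0,0]],[0.06,[0,0,0],[0,0,0]]]' 20
python3 - <<'E'
from h import *
import cv2
k=knob(4.96)-.006*np.array([np.cos(V[2]),np.sin(V[2]),0]); goal([k[0],k[1],k[2]+.010],np.degrees(V[2])+90)
im=snapshot("wrist"); cv2.imwrite("pics/w2.png",im[:,:,::-1])
E
```

```text
time_s: 2.73
tool_pos: [0.5294, -0.2167, 0.0921]
tool_rot: [0.765, 0.644, 0.0, 0.001]
ft_force: [-0.4, 0.7, -0.1]
width: 0.0601
finger_force: 0.0
t 2.73 turn [ 0.0012  0.0003 -0.0042] shift after turn mm [ 2.3 -0.9  1.5] before [ 2.3 -0.9  1.5] F [-0.4  0.7 -0.1] w 0.0601
```

View pics/w2.png

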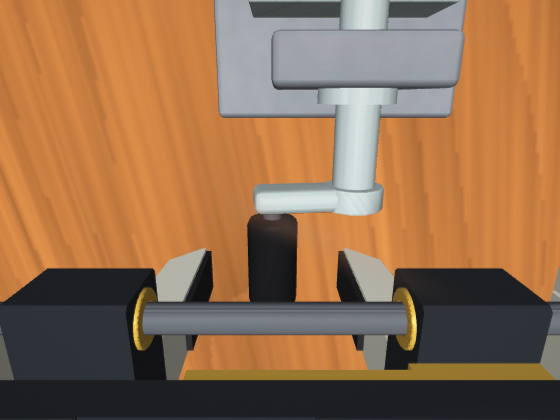

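The knob sits centred between the fingers, at about (272,258). Closing on it.

```bash
python3 -m inch '[[0.015,[0,0,0],[0,0,0]],[0.015,[0,0,0],[0,0,0]],[0.015,[0,0,0],[0,0,0]],[0.015,[0,0,0],[0,0,0]],[0.015,[0,0,0],[0,0,0]],[0.015,[0,0,0],[0,0,0]]]' 25
python3 - <<'E'
from h import *
s=observe(); print(s["tool_pos"],s["ft_force"])
a0=4.96
for n in (24,38):
  A=np.linspace(a0,a0+n*.2,n+1)
  P=np.c_[3.183*A,35*np.sin(A),-35*np.cos(A)]
  print((np.diff(P,axis=0)/1000).round(4).tolist()) if n==38 else 0
E
```

```text
time_s: 3.28
tool_pos: [0.5289, -0.2156, 0.0911]
tool_rot: [0.764, 0.645, 0.0, 0.0]
ft_force: [0.6, 0.6, 0.7]
width: 0.0243
finger_force: 0.0
[ 0.52892046 -0.21560187  0.09109181] [0.59125377 0.55351512 0.69282579]
[[0.0006, 0.0024, -0.0066], [0.0006, 0.0036, -0.006], [0.0006, 0.0048, -0.0051], [0.0006, 0.0057, -0.0041], [0.0006, 0.0064, -0.0029], [0.0006, 0.0068, -0.0015], [0.0006, 0.007, -0.0002], [0.0006, 0.0069, 0.0012], [0.0006, 0.0065, 0.0026], [0.0006, 0.0059, 0.0038], [0.0006, 0.005, 0.0049], [0.0006, 0.0039, 0.0058], [0.0006, 0.0027, 0.0065], [0.0006, 0.0013, 0.0069], [0.0006, -0.0, 0.007], [0.0006, -0.0014, 0.0068], [0.0006, -0.0028, 0.0064], [0.0006, -0.004, 0.0057], [0.0006, -0.005, 0.0048], [0.0006, -0.0059, 0.0037], [0.0006, -0.0065, 0.0025], [0.0006, -0.0069, 0.0011], [0.0006, -0.007, -0.0002], [0.0006, -0.0068, -0.0016], [0.0006, -0.0063, -0.0029], [0.0006, -0.0056, -0.0041], [0.0006, -0.0047, -0.0052], [0.0006, -0.0036, -0.006], [0.0006, -0.0023, -0.0066], [0.0006, -0.0009, -0.0069], [0.0006, 0.0004, -0.007], [0.0006, 0.0018, -0.0067], [0.0006, 0.0031, -0.0062], [0.0006, 0.0043, -0.0055], [0.0006, 0.0053, -0.0045], [0.0006, 0.0061, -0.0034], [0.0006, 0.0067, -0.0021], [0.0006, 0.0069, -0.0007]]
```

```bash
python3 -m inch '[[0.015,[0,0,0],[0,0,0]],[0.015,[0,0,0],[0,0,0]],[0.015,[0,0,0],[0,0,0]],[0.015,[0.0006,0.0024,-0.0066],[0,0,0]],[0.015,[0.0006,0.0036,-0.006],[0,0,0]],[0.015,[0.0007,0.0048,-0.0051],[0,0,0]],[0.015,[0.0006,0.0057,-0.0041],[0,0,0]],[0.015,[0.0006,0.0064,-0.0029],[0,0,0]],[0.015,[0.0007,0.0068,-0.0015],[0,0,0]],[0.015,[0,0,0],[0,0,0]]]'
python3 - <<'E'
from h import *
s=observe(); c,n=np.cos(V[2]),np.sin(V[2]); d=s["tool_pos"]-[V[0],V[1],0]; print((c*d[0]+n*d[1])*1000,(-n*d[0]+c*d[1])*1000,d[2]*1000,s["ft_force"],s["finger_force"])
E
```

```text
time_s: 4.12
tool_pos: [0.5606, -0.2169, 0.1204]
tool_rot: [0.764, 0.645, 0.0, 0.001]
ft_force: [-2.8, 0.5, 11.9]
width: 0.0211
finger_force: 25.0
-211.9565697197339 2.208667596527346 120.35802320617029 [-2.83574855  0.45371501 11.86807709] 24.994862973690033
```

```bash
cat >> h.py <<'E'
def crank(off=(-.0,.8,13.5)):
    s=observe(); c,n=np.cos(V[2]),np.sin(V[2]); d=(s["tool_pos"]-[V[0],V[1],0])*1000
    x,y,z=c*d[0]+n*d[1],-n*d[0]+c*d[1]+off[1],d[2]-off[2]-72
    f=s["ft_force"]; print("t",s["time_s"],"x",x.round(1),"a",(np.arctan2(-y,z)%(2*np.pi)).round(3),"r",np.hypot(y,z).round(1),"F tool",(c*f[0]+n*f[1]).round(1),(n*f[0]-c*f[1]).round(1),-f[2].round(1),"pad",s["finger_force"],s["width"])
def rows(a,n,da):
    A=a+da*np.arange(n+1); print((np.diff(np.c_[3.183*A,35*np.sin(A),-35*np.cos(A)],axis=0)/1000).round(4).tolist())
E
python3 -c "
from h import *
crank();rows(6.2,20,.2)"
```

```text
t 4.1167 x -212.0 a 6.197 r 35.0 F tool -0.0 -2.9 -11.9 pad 24.994862973690033 0.02111981568506891
[[0.0006, 0.007, 0.0001], [0.0006, 0.0068, 0.0015], [0.0006, 0.0064, 0.0028], [0.0006, 0.0057, 0.004], [0.0006, 0.0048, 0.0051], [0.0006, 0.0037, 0.0059], [0.0006, 0.0024, 0.0066], [0.0006, 0.0011, 0.0069], [0.0006, -0.0003, 0.007], [0.0006, -0.0017, 0.0068], [0.0006, -0.003, 0.0063], [0.0006, -0.0042, 0.0056], [0.0006, -0.0052, 0.0046], [0.0006, -0.006, 0.0035], [0.0006, -0.0066, 0.0022], [0.0006, -0.0069, 0.0009], [0.0006, -0.007, -0.0005], [0.0006, -0.0067, -0.0019], [0.0006, -0.0062, -0.0032], [0.0006, -0.0055, -0.0044]]
```

```bash
python3 -m inch '[[0.015,[0,0,-0.0025],[0,0,0]],[0.015,[0.0006,0.007,0.0001],[0,0,0]],[0.015,[0.0007,0.0068,0.0015],[0,0,0]],[0.015,[0.0006,0.0064,0.0028],[0,0,0]],[0.015,[0.0006,0.0057,0.004],[0,0,0]],[0.015,[0.0007,0.0048,0.0051],[0,0,0]],[0.015,[0.0006,0.0037,0.0059],[0,0,0]],[0.015,[0.0006,0.0024,0.0066],[0,0,0]],[0.015,[0.0007,0.0011,0.0069],[0,0,0]],[0.015,[0,0,0],[0,0,0]]]'
python3 -c "
from h import *
crank();"
```

```text
time_s: 4.95
tool_pos: [0.5987, -0.2179, 0.0852]
tool_rot: [0.764, 0.645, 0.002, 0.001]
ft_force: [8.7, -0.7, -3.8]
width: 0.021
finger_force: 25.0
t 4.95 x -206.7 a 1.58 r 34.7 F tool 0.8 8.6 3.8 pad 25.015491843223572 0.020960368802418448
```

```bash
python3 -m inch '[[0.015,[0.0006,0.0016,0.007],[0,0,0]],[0.015,[0.0007,-0.002,0.0067],[0,0,0]],[0.015,[0.0006,-0.0033,0.0062],[0,0,0]],[0.015,[0.0006,-0.0044,0.0054],[0,0,0]],[0.015,[0.0007,-0.0054,0.0045],[0,0,0]],[0.015,[0.0006,-0.0062,0.0033],[0,0,0]],[0.015,[0.0006,-0.0067,0.002],[0,0,0]],[0.015,[0.0007,-0.007,0.0007],[0,0,0]],[0.015,[0,0,0],[0,0,0]]]'
python3 -c "
from h import *
crank();rows(9.45,16,.2)"
```

```text
time_s: 5.7
tool_pos: [0.5637, -0.2067, 0.0509]
tool_rot: [0.764, 0.645, -0.0, -0.0]
ft_force: [0.4, 4.1, 5.1]
width: 0.0214
finger_force: 25.0
t 5.7 x -201.4 a 3.189 r 34.6 F tool 4.1 -0.3 -5.1 pad 24.997345805168152 0.021421144603539388
[[0.0006, -0.0069, -0.0009], [0.0006, -0.0066, -0.0022], [0.0006, -0.006, -0.0035], [0.0006, -0.0052, -0.0046], [0.0006, -0.0042, -0.0056], [0.0006, -0.003, -0.0063], [0.0006, -0.0017, -0.0068], [0.0006, -0.0003, -0.007], [0.0006, 0.0011, -0.0069], [0.0006, 0.0024, -0.0066], [0.0006, 0.0037, -0.0059], [0.0006, 0.0048, -0.0051], [0.0006, 0.0057, -0.004], [0.0006, 0.0064, -0.0028], [0.0006, 0.0068, -0.0015], [0.0006, 0.007, -0.0001]]
```

```bash
python3 -m inch '[[0.015,[0.0014,-0.0069,-0.0017],[0,0,0]],[0.015,[0.0007,-0.0066,-0.0022],[0,0,0]],[0.015,[0.0006,-0.006,-0.0035],[0,0,0]],[0.015,[0.0006,-0.0052,-0.0046],[0,0,0]],[0.015,[0.0007,-0.0042,-0.0056],[0,0,0]],[0.015,[0.0006,-0.003,-0.0063],[0,0,0]],[0.015,[0.0006,-0.0017,-0.0068],[0,0,0]],[0.015,[0.0007,-0.0003,-0.007],[0,0,0]],[0.015,[0,0,0],[0,0,0]]]'
python3 -c "
from h import *
crank();rows(11.05,5,.2);rows(12.05,10,.08)"
```

```text
time_s: 6.45
tool_pos: [0.5322, -0.196, 0.09]
tool_rot: [0.765, 0.645, -0.0, 0.0]
ft_force: [-0.1, 1.7, 2.2]
width: 0.0213
finger_force: 25.0
t 6.45 x -196.1 a 4.842 r 34.8 F tool 1.6 -0.4 -2.2 pad 24.994295239448547 0.021265487535189084
[[0.0006, 0.0011, -0.0069], [0.0006, 0.0024, -0.0066], [0.0006, 0.0037, -0.0059], [0.0006, 0.0048, -0.0051], [0.0006, 0.0057, -0.004]]
[[0.0003, 0.0025, -0.0013], [0.0003, 0.0026, -0.0011], [0.0003, 0.0027, -0.0009], [0.0003, 0.0027, -0.0007], [0.0003, 0.0028, -0.0004], [0.0003, 0.0028, -0.0002], [0.0003, 0.0028, 0.0], [0.0003, 0.0028, 0.0002], [0.0003, 0.0028, 0.0005], [0.0003, 0.0027, 0.0007]]
```

```bash
python3 -m inch '[[0.015,[0.0006,0.0012,-0.0069],[0,0,0]],[0.015,[0.0007,0.0026,-0.0065],[0,0,0]],[0.015,[0.0006,0.0038,-0.0058],[0,0,0]],[0.015,[0.0006,0.0049,-0.005],[0,0,0]],[0.015,[0.0007,0.0058,-0.0039],[0,0,0]],[0.015,[0.0003,0.0025,-0.0012],[0,0,0]],[0.015,[0.0003,0.0026,-0.001],[0,0,0]],[0.015,[0,0,0],[0,0,0]],[0.015,[0,0,0],[0,0,0]]]'
python3 -c "
from h import *
crank()"
```

```text
time_s: 7.2
tool_pos: [0.5563, -0.1964, 0.1191]
tool_rot: [0.765, 0.645, -0.0, 0.0]
ft_force: [-2.1, 1.7, 2.4]
width: 0.0209
finger_force: 25.0
t 7.2 x -192.5 a 5.976 r 35.3 F tool 1.3 -2.3 -2.4 pad 24.99391257762909 0.020932653594977795
```

```bash
python3 -m inch '[[0.015,[0.0003,0.0027,-0.0008],[0,0,0]],[0.015,[0.0003,0.0027,-0.0006],[0,0,0]],[0.015,[0.0002,0.0028,-0.0004],[0,0,0]],[0.015,[0,0,0],[0,0,0]],[0.015,[0,0,0],[0,0,0]]]'
python3 -c "
from h import *
crank()"
```

```text
time_s: 7.62
tool_pos: [0.5653, -0.1971, 0.1209]
tool_rot: [0.765, 0.645, 0.001, 0.001]
ft_force: [-0.4, -0.1, 1.4]
width: 0.021
finger_force: 25.0
t 7.6167 x -191.7 a 6.235 r 35.4 F tool -0.2 -0.4 -1.4 pad 24.994354248046875 0.02103629792441025
```

```bash
python3 -m inch '[[0.015,[0.0002,0.002,-0.0001],[0,0,0]],[0.015,[0.0002,0.002,0],[0,0,0]],[0.015,[0,0,0],[0,0,0]],[0.015,[0,0,0],[0,0,0]],[0.015,[0,0,0],[0,0,0]]]'
python3 -c "
from h import *
crank()"
```

```text
time_s: 8.03
tool_pos: [0.5683, -0.1973, 0.1208]
tool_rot: [0.765, 0.645, -0.0, 0.0]
ft_force: [-3.3, -0.3, 3.3]
width: 0.0214
finger_force: 25.0
t 8.0333 x -191.4 a 0.037 r 35.3 F tool -0.8 -3.2 -3.3 pad 24.99377578496933 0.021433557862799726
```

```bash
python3 -m inch '[[0.015,[0.0001,0.002,-0.0003],[0,0,0]],[0.015,[0,0,0],[0,0,0]],[0.015,[0,0,0],[0,0,0]],[0.015,[0,0,0],[0,0,0]]]'
python3 -c "
from h import *
crank()"
```

```text
time_s: 8.37
tool_pos: [0.569, -0.1975, 0.1207]
tool_rot: [0.765, 0.645, -0.001, -0.001]
ft_force: [-7.5, -0.5, 5.1]
width: 0.0213
finger_force: 25.0
t 8.3667 x -191.5 a 0.058 r 35.3 F tool -1.7 -7.3 -5.1 pad 24.99447226524353 0.021259148541933854
```

```bash
python3 -m inch '[[0.015,[0,0.001,-0.0005],[0,0,0]],[0.015,[0,0,0],[0,0,0]],[0.015,[0,0,0],[0,0,0]],[0.015,[0,0,0],[0,0,0]]]'
python3 -c "
from h import *
crank()"
```

```text
time_s: 8.7
tool_pos: [0.5691, -0.1975, 0.1207]
tool_rot: [0.765, 0.645, -0.002, -0.002]
ft_force: [-7.6, 0.7, 4.2]
width: 0.0217
finger_force: 25.0
t 8.7 x -191.4 a 0.061 r 35.3 F tool -0.6 -7.6 -4.2 pad 24.994589388370514 0.021684712625098912
```

```bash
python3 -m inch '[[0.015,[0,0.0008,0],[0,0,0]],[0.015,[0,0,0],[0,0,0]],[0.015,[0,0,0],[0,0,0]],[0.015,[0,0,0],[0,0,0]]]'
python3 -c "
from h import *
crank()"
```

```text
time_s: 9.03
tool_pos: [0.5695, -0.1975, 0.1207]
tool_rot: [0.765, 0.645, -0.002, -0.002]
ft_force: [-9.3, 0.8, 5.2]
width: 0.0211
finger_force: 25.0
t 9.0333 x -191.4 a 0.071 r 35.3 F tool -0.7 -9.3 -5.2 pad 24.9956613779068 0.021069853041017668
```

```bash
python3 -m inch '[[0.06,[0,-0.002,0],[0,0,0]],[0.06,[0,-0.001,0],[0,0,0]],[0.06,[0,0,0],[0,0,0]],[0.06,[0,0,0],[0,0,0]],[0.06,[0,0,-0.02],[0,0,0]],[0.06,[0,0,-0.038],[0,0,0]],[0.06,[0,0,-0.038],[0,0,0]],[0.06,[0,0,-0.038],[0,0,0]],[0.06,[0,0,-0.038],[0,0,0]],[0.06,[0.04,0,0],[0,0,0]],[0.06,[0.04,0,0],[0,0,0]],[0.06,[0.04,0,0],[0,0,0]],[0.06,[0,0,0],[0,0,0]],[0.06,[0,0,0],[0,0,0]]]'
python3 - <<'E'
from h import *
import cv2
s=observe(); print(s["joint_positions"].round(2))
c=camera_info("wrist"); im=snapshot("wrist"); np.savez("w3c.npz",**c)
cv2.imwrite("pics/w3.png",cv2.resize(im[:,:,::-1],(784,588),interpolation=cv2.INTER_CUBIC))
for off in [(20,-64,70),(20,64,70),(20,0,70)]: P=w(V,off); print(P,proj(P,c)*1.4)
goal([.4784,.357,.25],91.1)
E
```

```text
time_s: 10.2
tool_pos: [0.5904, -0.0744, 0.2944]
tool_rot: [0.762, 0.647, 0.001, 0.0]
ft_force: [-0.7, -0.8, -0.7]
width: 0.0598
finger_force: 0.0
[ 0.69  0.44 -0.82  1.64  0.34  1.21 -0.36]
[[0.66448427 0.00086228 0.07      ]] [[473.99947994 121.30007472]]
[[0.53826537 0.02214112 0.07      ]] [[281.59190031 120.32933299]]
[[0.60137482 0.0115017  0.07      ]] [[377.85592969 120.81500778]]
t 10.25 turn [ 1.1000e-03 -9.0000e-04  1.3851e+00] shift after turn mm [-103.3 -436.5   43.9] before [ 409.9 -182.2   43.7] F [ 1.2 -0.8 -0.6] w 0.06
```

View pics/w3.png

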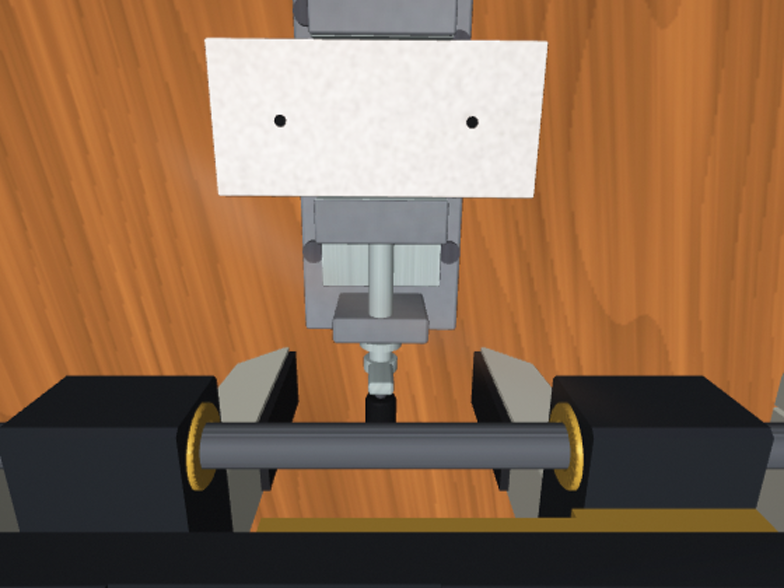

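```bash
python3 - <<'E'
from h import *
cw=dict(np.load("w3c.npz")); c=camera_info("top"); im=snapshot("top").astype(int)
p=[unproj(np.array(u)/1.4,.07,cw) for u in [(280,120.5),(472.3,122)]]
d=p[1]-p[0];print("wrist",p,(p[0]+p[1])/2,np.linalg.norm(d),np.degrees(np.arctan2(d[1],d[0])))
q=[]
for P in p[::-1]:
    u=proj(P,c)[0].round().astype(int); s=im[u[1]-5:u[1]+6,u[0]-5:u[0]+6].sum(2); g=np.clip(450-s,0,None); y,x=np.mgrid[-5:6,-5:6]
    q.append(unproj([u[0]+(g*x).sum()/g.sum(),u[1]+(g*y).sum()/g.sum()],.07,c)); print(u,g.sum())
print("top",q,(q[0]+q[1])/2,np.linalg.norm(q[0]-q[1]))
E
python3 -m inch '[[0.06,[0,0,0],[0,0,0.1154]],[0.06,[0,0,0],[0,0,0.1154]],[0.06,[0,0,0],[0,0,0.1154]],[0.06,[0,0,0],[0,0,0.1154]],[0.06,[0,0,0],[0,0,0.1154]],[0.06,[0,0,0],[0,0,0.1154]],[0.06,[0,0,0],[0,0,0.1154]],[0.06,[0,0,0],[0,0,0.1154]],[0.06,[0,0,0],[0,0,0.1154]],[0.06,[0,0,0],[0,0,0.1154]],[0.06,[0,0,0],[0,0,0.1154]],[0.06,[0,0,0],[0,0,0.1154]]]'
python3 -m inch '[[0.06,[-0.0092,-0.0397,0],[0,0,0]],[0.06,[-0.0092,-0.0397,0],[0,0,0]],[0.06,[-0.0092,-0.0397,0],[0,0,0]],[0.06,[-0.0092,-0.0397,0],[0,0,0]],[0.06,[-0.0092,-0.0397,0],[0,0,0]],[0.06,[-0.0092,-0.0397,0],[0,0,0]],[0.06,[-0.0092,-0.0397,0],[0,0,0]],[0.06,[-0.0092,-0.0397,0],[0,0,0]],[0.06,[-0.0092,-0.0397,0],[0,0,0]],[0.06,[-0.0092,-0.0397,0],[0,0,0]],[0.06,[-0.0092,-0.0397,0.0],[0,0,0]],[0.06,[0,0,0.02],[0,0,0]],[0.06,[0,0,0.02],[0,0,0]],[0.06,[0,0,0],[0,0,0]],[0.06,[0,0,0],[0,0,0]]]'
python3 - <<'E'
from h import *
import cv2
goal([.4784,.357,.25],91.1); print(observe()["joint_positions"].round(2))
c=camera_info("wrist"); im=snapshot("wrist"); np.savez("w4c.npz",**c)
cv2.imwrite("pics/w4.png",cv2.resize(im[:,:,::-1],(784,588),interpolation=cv2.INTER_CUBIC))
H=[.4784,.357,np.radians(-88.9)]
print(proj(w(H,[[0,-80,36],[0,80,36]]),c)*1.4)
E
```

```text
wrist [array([0.53719748, 0.02220669, 0.07      ]), array([6.63318107e-01, 6.04359802e-04, 7.00000000e-02])] [0.60025779 0.01140553 0.07      ] 0.1279573067479383 -9.719481328289305
[352 157] 1403
[345 209] 1475
top [array([0.66230066, 0.00218204, 0.07      ]), array([0.53613165, 0.02354677, 0.07      ])] [0.59921615 0.01286441 0.07      ] 0.12796512139121458
time_s: 11.3
tool_pos: [0.5895, -0.0813, 0.2933]
tool_rot: [1.0, 0.004, -0.0, 0.0]
ft_force: [-0.5, 0.1, 0.2]
width: 0.0597
finger_force: 0.0
time_s: 12.55
tool_pos: [0.4819, 0.354, 0.2523]
tool_rot: [1.0, 0.007, -0.001, 0.001]
ft_force: [0.0, 0.7, 0.1]
width: 0.06
finger_force: 0.0
t 12.55 turn [ 0.0021  0.0021 -0.0056] shift after turn mm [-3.5 -3.   2.3] before [-3.5 -3.   2.3] F [0.  0.7 0.1] w 0.06
[-0.17  0.46 -0.68  1.68  0.31  1.12 -2.49]
[[379.34545089 359.88049343]
 [377.356856   137.0457291 ]]
```

View pics/w4.png

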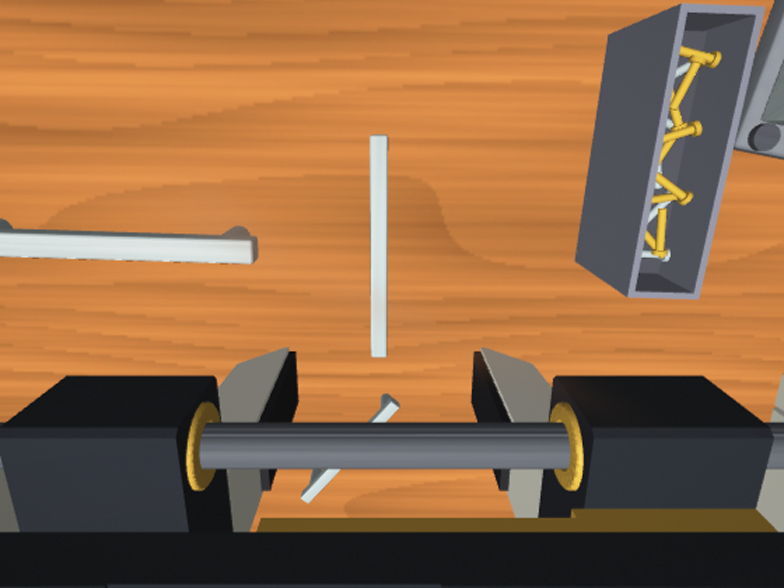

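The handle's bar runs from (378,136) to (378,357), within about 1 mm of the estimate, with the long and small look-alikes beside it. Joint 7 is close to its limit at -2.49, so I'll make a half turn to the equivalent grasp.

```bash
python3 -m inch '[[0.06,[0,0,0],[0,0,-0.121]],[0.06,[0,0,0],[0,0,-0.121]],[0.06,[0,0,0],[0,0,-0.121]],[0.06,[0,0,0],[0,0,-0.121]],[0.06,[0,0,0],[0,0,-0.121]],[0.06,[0,0,0],[0,0,-0.121]],[0.06,[0,0,0],[0,0,-0.121]],[0.06,[0,0,0],[0,0,-0.121]],[0.06,[0,0,0],[0,0,-0.121]],[0.06,[0,0,0],[0,0,-0.121]],[0.06,[0,0,0],[0,0,-0.121]],[0.06,[0,0,0],[0,0,-0.121]],[0.06,[0,0,0],[0,0,-0.121]],[0.06,[0,0,0],[0,0,-0.121]],[0.06,[0,0,0],[0,0,-0.121]],[0.06,[0,0,0],[0,0,-0.121]],[0.06,[0,0,0],[0,0,-0.121]],[0.06,[0,0,0],[0,0,-0.121]],[0.06,[0,0,0],[0,0,-0.121]],[0.06,[0,0,0],[0,0,-0.121]]]' >/dev/null
python3 -m inch '[[0.06,[0,0,0],[0,0,-0.121]],[0.06,[0,0,0],[0,0,-0.121]],[0.06,[0,0,0],[0,0,-0.121]],[0.06,[0,0,0],[0,0,-0.121]],[0.06,[0,0,0],[0,0,-0.121]],[0.06,[0,0,0],[0,0,-0.121]],[0.06,[0,0,0],[0,0,0]],[0.06,[0,0,0],[0,0,0]]]'
python3 - <<'E'
from h import *
cw=dict(np.load("w4c.npz"))
p=[unproj(np.array(u)/1.4,.036,cw) for u in [(378.5,357),(378.5,135.5)]]; d=p[1]-p[0]
print(p,np.linalg.norm(d),(p[0]+p[1])/2,np.degrees(np.arctan2(d[1],d[0])))
print(observe()["joint_positions"].round(2)); m=(p[0]+p[1])/2
goal([m[0],m[1],.036],91.1)
E
```

```text
time_s: 14.93
tool_pos: [0.4825, 0.3553, 0.2543]
tool_rot: [-0.007, 1.0, 0.0, 0.0]
ft_force: [0.3, -0.3, 0.3]
width: 0.0601
finger_force: 0.0
[array([0.40076538, 0.35612237, 0.036     ]), array([0.55936598, 0.35779676, 0.036     ])] 0.15860943572428257 [0.48006568 0.35695956 0.036     ] 0.6048649054430327
[ 0.19  0.78 -1.35  1.67  0.78  1.35  0.29]
t 14.93 turn [ 0.0005  0.0008 -0.0049] shift after turn mm [  2.5   1.7 218.3] before [  2.6   1.6 218.3] F [ 0.3 -0.3  0.3] w 0.0601
```

```bash
python3 -m inch '[[0.06,[0.003,0.0017,0],[0,0,-0.002]],[0.06,[0,0,0.038],[0,0,0]],[0.06,[0,0,0.038],[0,0,0]],[0.06,[0,0,0.038],[0,0,0]],[0.06,[0,0,0.038],[0,0,0]],[0.06,[0,0,0.038],[0,0,0]],[0.06,[0,0,0.015],[0,0,0]],[0.06,[0,0,0.013],[0,0,0]],[0.06,[0,0,0],[0,0,0]],[0.06,[0,0,0],[0,0,0]]]'
python3 - <<'E'
from h import *
goal([.4793,.357,.036],90.9); print(observe()["joint_positions"].round(2))
E
```

```text
time_s: 15.77
tool_pos: [0.4786, 0.3587, 0.0368]
tool_rot: [-0.011, 1.0, 0.001, 0.0]
ft_force: [0.5, -0.4, -0.4]
width: 0.0601
finger_force: 0.0
t 15.77 turn [0.0012 0.0009 0.0064] shift after turn mm [-0.7 -1.7  0.8] before [-0.7 -1.7  0.8] F [ 0.5 -0.4 -0.4] w 0.0601
[ 0.07  1.01 -1.1   1.8   1.05  1.05  0.14]
```

```bash
python3 -m inch '[[0.06,[0,-0.0015,0.0005],[0,0,0.006]],[0.005,[0,0,0],[0,0,0]],[0.005,[0,0,0],[0,0,0]],[0.005,[0,0,0],[0,0,0]],[0.005,[0,0,0],[0,0,0]],[0.005,[0,0,0],[0,0,0]],[0.005,[0,0,0],[0,0,0]],[0.005,[0,0,0],[0,0,0]],[0.005,[0,0,0],[0,0,0]],[0.005,[0,0,0],[0,0,0]],[0.005,[0,0,0],[0,0,0]],[0.005,[0,0,0],[0,0,0]]]' 40
python3 - <<'E'
from h import *
s=observe();print(s["tool_pos"],R.from_quat(s["tool_rot"]).as_matrix().round(4),s["width"])
E
```

```text
time_s: 16.77
tool_pos: [0.4782, 0.3563, 0.035]
tool_rot: [-0.008, 1.0, -0.0, -0.0]
ft_force: [0.3, 0.3, 0.1]
width: 0.0117
finger_force: 40.0
[0.47815141 0.35632679 0.0349875 ] [[-0.9999 -0.0167 -0.    ]
 [-0.0167  0.9999 -0.    ]
 [ 0.     -0.     -1.    ]] 0.011703980230251067
```

```bash
python3 -m inch '[[0.005,[0,0,-0.01],[0,0,0]],[0.005,[0,0,-0.02],[0,0,0]],[0.005,[0,0,-0.035],[0,0,0]],[0.005,[0,0,-0.035],[0,0,0]],[0.005,[0,0,-0.035],[0,0,0]],[0.005,[0,0,-0.035],[0,0,0]],[0.005,[0,0,-0.025],[0,0,0]],[0.005,[0,0,0],[0,0,0]],[0.005,[0,0,0],[0,0,0]]]'
python3 - <<'E'
from h import *
goal([.5998,.0121,.230],80.4); print(observe()["joint_positions"].round(2))
E
```

```text
time_s: 17.52
tool_pos: [0.4785, 0.3569, 0.2321]
tool_rot: [-0.008, 1.0, 0.001, 0.001]
ft_force: [-0.2, -0.5, -1.2]
width: 0.0116
finger_force: 40.0
t 17.52 turn [0.0016 0.0028 0.1843] shift after turn mm [-177.1 -319.8    2.1] before [-115.5 -346.8    1.9] F [-0.2 -0.5 -1.2] w 0.0116
[ 0.18  0.8  -1.33  1.7   0.8   1.31  0.28]
```

```bash
python3 -m inch '[[0.005,[0,0,0],[0,0,0.046]],[0.005,[0,0,0],[0,0,0.046]],[0.005,[0,0,0],[0,0,0.046]],[0.005,[0,0,0],[0,0,0.046]],[0.005,[-0.007,-0.013,0],[0,0,0]],[0.005,[-0.0148,-0.0267,0],[0,0,0]],[0.005,[-0.0148,-0.0267,0],[0,0,0]],[0.005,[-0.0148,-0.0267,0],[0,0,0]],[0.005,[-0.0148,-0.0267,0],[0,0,0]],[0.005,[-0.0148,-0.0267,0],[0,0,0]],[0.005,[-0.0148,-0.0267,0],[0,0,0]],[0.005,[-0.0148,-0.0267,0],[0,0,0]],[0.005,[-0.0148,-0.0267,0],[0,0,0]],[0.005,[-0.0148,-0.0267,0],[0,0,0]],[0.005,[-0.0148,-0.0267,0],[0,0,0]],[0.005,[-0.0148,-0.0267,0],[0,0,0]],[0.005,[-0.007,-0.013,0],[0,0,0]],[0.005,[0,0,0],[0,0,0]],[0.005,[0,0,0],[0,0,0]]]'
python3 - <<'E'
from h import *
goal([.5998,.0121,.115],80.4); print(observe()["joint_positions"].round(2))
E
```

```text
time_s: 19.1
tool_pos: [0.5986, 0.0112, 0.2288]
tool_rot: [0.084, 0.996, 0.0, -0.001]
ft_force: [-1.0, 0.6, -0.5]
width: 0.0113
finger_force: 40.0
t 19.1 turn [ 0.0005 -0.0024 -0.0013] shift after turn mm [ -1.1   1.1 113.8] before [ -1.3   1.1 113.8] F [-1.   0.6 -0.5] w 0.0113
[ 0.8   0.83 -1.35  1.69  0.83  1.33  0.7 ]
```

```bash
python3 -m inch '[[0.005,[0,0.001,0.028],[0,0,0]],[0.005,[0,0,0.028],[0,0,0]],[0.005,[0,0,0.026],[0,0,0]],[0.005,[0,0,0.01],[0,0,0]],[0.005,[0,0,0],[0,0,0]],[0.005,[0,0,0],[0,0,0]],[0.005,[0,0,0],[0,0,0]]]'
python3 - <<'E'
from h import *
import cv2
s=observe(); goal([.5998,.0121,.115],80.4)
c=camera_info("wrist"); im=snapshot("wrist"); np.savez("w5c.npz",**c)
t=snapshot("top"); a=cv2.resize(im[:,:,::-1],(400,300)); 
sc=snapshot("scene")[:,:,::-1]
b=cv2.resize(t[135:240,300:440,::-1],(400,300),interpolation=cv2.INTER_CUBIC)
d=cv2.resize(sc[195:285,150:270],(400,300),interpolation=cv2.INTER_CUBIC)
cv2.imwrite("pics/m5.png",np.vstack([np.hstack([a,b]),np.hstack([d,np.zeros_like(d)])])); cv2.imwrite("pics/w5.png",im[:,:,::-1])
p=s["tool_pos"]; M=R.from_quat(s["tool_rot"]).as_matrix()
for L in ([.08,0,.0],[-.08,0,.0]): P=p+M@(np.array(L)); print("bar end top px",proj(P,c)*400/560)
print("holes px",proj([[.5366,.0229,.07],[.6629,.0013,.07]],c)*400/560)
E
```

```text
time_s: 19.68
tool_pos: [0.6001, 0.0141, 0.1398]
tool_rot: [0.083, 0.997, 0.001, 0.001]
ft_force: [-0.7, -0.5, -1.3]
width: 0.0113
finger_force: 40.0
t 19.68 turn [0.0013 0.0019 0.0017] shift after turn mm [ 0.  -2.  24.8] before [ 0.1 -2.  24.8] F [-0.7 -0.5 -1.3] w 0.0113
bar end top px [[197.23820239  66.04056965]]
bar end top px [[196.85261098 316.79333043]]
holes px [[194.29318307  87.96968881]
 [194.044637   232.48704971]]
```

View pics/m5.png

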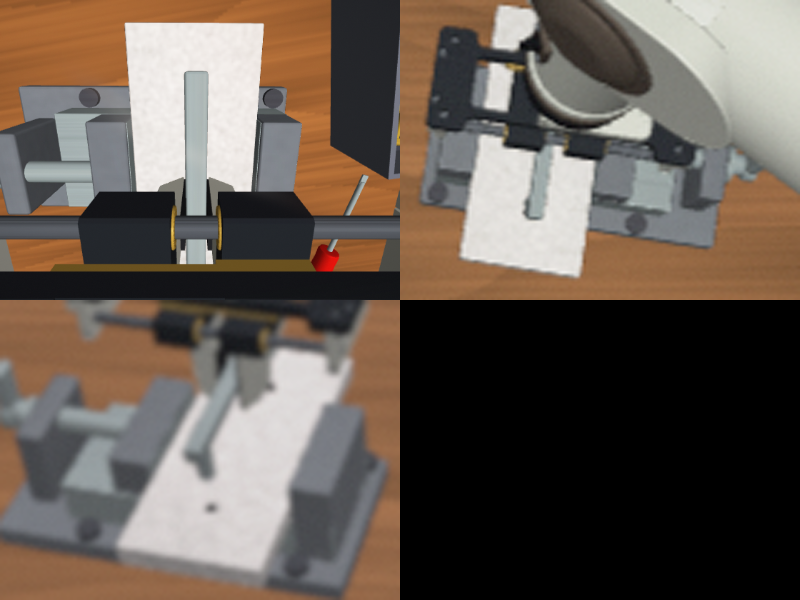

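The wrist view shows the bar end at about (196,71) and the panel's far edge at row 23. I'll measure these edges precisely in code.

```bash
python3 - <<'E'
from h import *
import cv2
im=cv2.imread("pics/w5.png").astype(float).sum(2)/3; c=dict(np.load("w5c.npz"))
s=observe(); p=s["tool_pos"]; M=R.from_quat(s["tool_rot"]).as_matrix(); print(p)
col=cv2.GaussianBlur(im,(1,1),0)
print("bar end col 268-280 rows 90-112",im[90:112,268:281].mean(1).round())
print("panel far edge, rows 22-44 col 200-230 / 320-350",im[24:42,200:230].mean(1).round(),im[24:42,320:350].mean(1).round())
for r in (70,85,150,200): print(r,"panel L",np.arange(165,195)[np.argmax(np.diff(im[r,165:196]))],"R",np.arange(355,390)[np.argmin(np.diff(im[r,355:391]))],"bar",im[r,250:300].round().astype(int) if r>100 else "")
f=lambda L:proj(p+M@np.array(L),c)[0].round(1)
print("bar end x=.08,.077,.083",f([.08,0,0]),f([.077,0,0]),f([.083,0,0]),"bar sides",f([.05,.006,0]),f([.05,-.006,0]))
m=np.array([.5998,.0121]); th=np.radians(-9.6); q=(m[0],m[1],th+np.pi/2)
print("panel corners (far)",proj(w((m[0],m[1],th-np.pi/2),[[-50,-110,70],[50,-110,70],[-50,0,70],[50,0,70]]),c).round(1))
E
```

```text
[0.60029949 0.01304276 0.13962469]
bar end col 268-280 rows 90-112 [236. 236. 237. 236. 236. 235. 235. 235. 231. 163. 133. 172. 173. 178.
 181. 181. 181. 181. 181. 181. 181. 181.]
panel far edge, rows 22-44 col 200-230 / 320-350 [109. 110. 111. 111. 111. 111. 110. 140. 234. 233. 236. 237. 237. 238.
 238. 238. 237. 237.] [114. 113. 112. 111. 109. 108. 107. 119. 181. 228. 233. 235. 235. 235.
 235. 235. 235. 235.]
70 panel L 176 R 366 bar 
85 panel L 177 R 365 bar 
150 panel L 182 R 360 bar [239 238 237 237 237 237 236 233 113 124 142 164 180 179 180 182 184 183
 182 182 181 181 182 182 182 183 182 181 181 181 179 180 179 178 180 182
 183 183 178 171 153 220 238 238 238 238 237 236 236 237]
200 panel L 186 R 356 bar [233 232 231 231 232 233 234 235 231 115 141 161 180 182 183 185 186 186
 185 184 182 183 183 182 182 182 182 181 181 180 181 179 180 181 183 184
 185 181 177 169 190 238 237 235 235 234 235 236 237 238]
bar end x=.08,.077,.083 [273.6  93.4] [273.6 102.4] [273.6  84.3] bar sides [289.6 177.7] [257.4 177.7]
panel corners (far) [[370.7  30.5]
 [172.8  30.1]
 [355.8 233.4]
 [187.8 233.2]]
```

```bash
python3 - <<'E'
from h import *
cw=dict(np.load("w3c.npz"))
P=[unproj(np.array(u)/1.4,.07,cw) for u in [(377,39.8),(376,195.5),(376.2,121.2)]]
print(P,"edge dist",np.linalg.norm(P[0]-P[1]),"centre",(P[0]+P[1])/2)
m=np.array([.5998,.0121]); t=np.radians(80.4); ty=np.array([np.cos(t),np.sin(t)]); tx=np.array([-ty[1],ty[0]])
g=m+.0013*tx-.0003*ty; print(g); goal([g[0],g[1],.115],80.4)
E
```

```text
[array([0.60893272, 0.05993873, 0.07      ]), array([ 0.59197696, -0.03682719,  0.07      ]), array([0.60024725, 0.01143965, 0.07      ])] edge dist 0.09824021808937687 centre [0.60045484 0.01155577 0.07      ]
[0.59846817 0.012021  ]
t 19.83 turn [0.0005 0.0023 0.0003] shift after turn mm [ 1.6 -1.3 24.6] before [ 1.7 -1.3 24.6] F [ 1.7 -0.2 -0.6] w 0.0117
```

```bash
python3 -m inch '[[0.005,[0.0016,-0.0013,0.006],[0,0,0]],[0.005,[0,0,0.006],[0,0,0]],[0.005,[0,0,0.006],[0,0,0]],[0.005,[0,0,0.006],[0,0,0]],[0.005,[0,0,0],[0,0,0]],[0.005,[0,0,0],[0,0,0]],[0.005,[0,0,0],[0,0,0]],[0.005,[0,0,0],[0,0,0]],[0.005,[0,0,0],[0,0,0]],[0.005,[0,0,0],[0,0,0]]]'
python3 - <<'E'
from h import *
import cv2
for i in range(4):
    goal([.59847,.01202,.115],80.4); im=snapshot("wrist")
c=camera_info("scene"); sc=snapshot("scene")[:,:,::-1]
s=observe(); p=s["tool_pos"]; M=R.from_quat(s["tool_rot"]).as_matrix()
a=(195,150)
f=lambda P:((proj(P,c)-[a[1],a[0]])*5).round(1)
print("foot centre +x world",f(p+M@[-.0659,0,.035]),"its hole",f([.6629,.0013,.07]))
cv2.imwrite("pics/f.png",np.vstack([cv2.resize(sc[195:285,150:270],(600,450),interpolation=cv2.INTER_CUBIC)]))
cv2.imwrite("pics/w6.png",im[:,:,::-1])
g=im.astype(float).mean(2); print("bar end rows",g[80:110,268:281].mean(1).round().astype(int)); print("panel far",g[10:50,200:230].mean(1).round().astype(int))
cw=camera_info("wrist"); q=lambda x:proj(p+M@np.array([x,0,0]),cw)[0].round(1)
print(q(.08),q(.077),proj(w((.5998,.0121,np.radians(-99.6)),[[-50,-110,70],[50,-110,70]]),cw).round(1))
E
```

```text
time_s: 20.67
tool_pos: [0.5978, 0.0116, 0.1143]
tool_rot: [0.084, 0.997, 0.0, 0.0]
ft_force: [0.0, -1.2, -1.1]
width: 0.0114
finger_force: 40.0
t 20.67 turn [0.0001 0.0004 0.0003] shift after turn mm [-0.6  0.5 -0.7] before [-0.6  0.5 -0.7] F [ 0.  -1.2 -1.1] w 0.0114
t 20.72 turn [0.     0.0004 0.0003] shift after turn mm [-0.6  0.5 -0.7] before [-0.6  0.5 -0.7] F [ 0.5  0.5 -1.4] w 0.0114
t 20.77 turn [0.     0.0003 0.0003] shift after turn mm [-0.6  0.5 -0.8] before [-0.6  0.5 -0.8] F [-0.1  0.6 -1. ] w 0.0115
t 20.82 turn [-0.      0.0003  0.0003] shift after turn mm [-0.7  0.5 -0.8] before [-0.7  0.5 -0.8] F [-0.3  0.  -0.5] w 0.0115
foot centre +x world [[306.6 294.6]] its hole [[310.4 309.2]]
bar end rows [233 233 233 232 232 232 231 231 230 229 230 230 230 230 231 231 232 232
 226 157 130 167 168 172 176 176 176 176 176 176]
panel far [105 104 104 103 103 102 102 102 102 103 104 106 107 107 108 107 107 136
 230 228 232 232 233 234 234 235 234 234 233 233 233 233 233 232 232 232
 232 232 232 232]
[276.   92.5] [276.  101.5] [[391.2  26.2]
 [164.2  26. ]]
```

View pics/f.png

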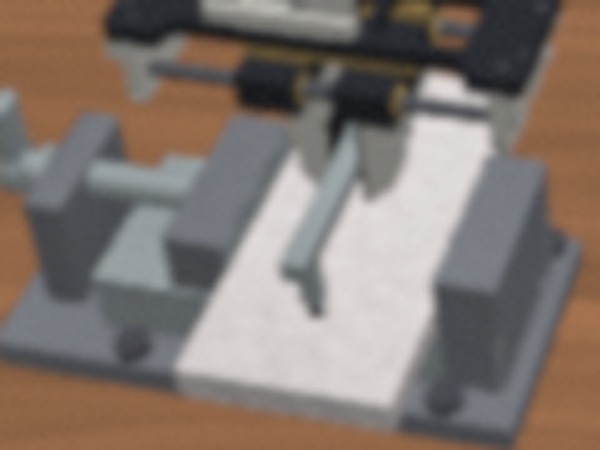

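The foot hangs straight over its hole, with the dark spot at about (315,312). The wrist view puts the lengthwise error at about 0.3 mm. I'll make a last 0.5–0.8 mm trim, let it settle, check the numbers and hand in.

```bash
python3 -m inch '[[0.005,[0,0.0005,-0.0008],[0,0,0]],[0.005,[0,0,0],[0,0,0]],[0.005,[0,0,0],[0,0,0]],[0.005,[0,0,0],[0,0,0]],[0.005,[0,0,0],[0,0,0]],[0.005,[0,0,0],[0,0,0]]]' && python3 - <<'E'
from h import *
goal([.59847,.01202,.115],80.4)
s=observe()
if abs(s["tool_pos"][2]-.115)<.0015 and np.hypot(*(s["tool_pos"][:2]-[.59785,.012]))<.0015: print(close_job())
E
```

```text
time_s: 21.42
tool_pos: [0.5977, 0.0121, 0.1148]
tool_rot: [0.084, 0.997, -0.0, -0.0]
ft_force: [-0.0, 0.9, -1.9]
width: 0.0117
finger_force: 40.0
t 21.42 turn [-0.     -0.      0.0002] shift after turn mm [-0.8  0.1 -0.2] before [-0.8  0.1 -0.2] F [-0.   0.9 -1.9] w 0.0117
the job is handed in; nothing more can be done
None
```

The job was handed in at 21.4 s: the vise is wound tight on the drawer front (about 9 N at the knob) and released, and the middle-sized handle is held level about 1 cm above the front, its feet over the two holes to within about 1 mm by my camera measurements.

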